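Latch the grease box and take a dip reading

ROBOT

A 6-joint arm with a two-finger parallel gripper is mounted at the origin on the work surface. World frame = base frame: x ahead of the robot, y to its left, z up, the work surface at z = 0. Lengths are in m, angles in rad, forces in N, time in s.
With the tool pointing down it reaches from about 0.3 to 0.85 m from the base axis. Payload 4.2 kg.
Tool frame: the origin (TCP) lies midway between the tips of the shut fingers; the grasp point (between the pads) lies 19 mm behind it (robot.pinch_z is the distance from the TCP to the grasp point, in m); z points along the fingers, y is the line along which they close (so a half turn about z gives the same grasp; the last joint's range is limited). The gripper opens to 91 mm and grips with 3 to 60 N. Pads are 32 mm wide; open, the fingers measure 118 mm over their backs; the gripper's body (76 mm by 178 mm) begins 60 mm behind the grasp point.
Start: joints at [1.164, 0.32, 1.565, -0, 1.257, -0.02], TCP at [0.217, 0.533, 0.183] pointing down, gripper open.
Joint ranges: [-3.11, 3.11], [-0.84, 2.01], [0.21, 2.61], [-1.34, 4.49], [0.05, 2.63], [-2.56, 2.56]. Speed limits (rad/s): [2.57, 2.57, 3.14, 3.14, 3.14, 3.14].

INTERFACE

Orientations are given as a rotation vector (axis times angle).
In Python, from plant import robot gives the robot as it stands. The module is installed in compiled form; this text tells all that it offers.
- The arm moves only by the tool drive_tool, never from a script. Its argument "increments" is a list of rows, each a list of 3 entries, a list of its own where there are three numbers: the closure, from 0 (fully open) to 1 (shut), then the shift along the world's x, y, z in m, then the turn, a rotation vector about the world's x, y, z in rad. A call has 1 to 12 rows; each row shifts and turns the commanded pose from where the row before left it; what a row does not reach is not made up. A row lasts 1/10 s, in which the tool goes at most 50 mm and 8.59 degrees, less where a joint would pass 70% of its speed; a pose out of reach is approached as far as the arm can. A call is refused whole if a number of a shift passes 0.05 or a number of a turn 0.15, either way. A call with a gripper value outside its range is refused whole. The fingers move at their own pace and stop on an object; the grip force is fixed at half the most. Time passes only in rows, so rows that do not move let the fingers close. It gives the time, the measured TCP pose, the force, the opening and the grip force at its end, in the units of the state.
- robot.get_state(): the state, without advancing time (a new reading comes with each control period).
- robot.get_image(name): name is "scene" or "top" or "wrist"; returns (picture, depth): 384x512x3 uint8, blue, green, red; 384x512 float32, m along the optical axis (not along the pixel's ray), 0 where there is no reading.
- robot.camera_params(name): a dict with "fx", "fy", "cx", "cy" (pixels), "dist" ([k1, k2, p1, p2, k3] as OpenCV has them; the pictures are not rectified), "xyz" and "orientation" of the camera in the world; the wrist camera has in their place "T_tool_cam" (4x4, takes a point from camera to tool coordinates, whose origin is the TCP and whose axes are the flange's). Camera axes: x right, y down, z forward; pixel columns grow to the right and rows downward; lengths in m; the calibration is good to about 2 mm. A picture is of the moment at which its call begins: read the wrist's pose just before it. camera_params takes no time and is no camera call.
- robot.finish_job(): hands the job in; it is judged then, once.
Trained networks look in the newest picture that a camera, given by its name, has taken for a name from the list of things; names that differ only in an ending like _2 or _b are one class to them, and where a whole thing is asked for, a point or a joint stands for the part that bears it (a point fixed in the world has none). Each returns a list of dicts, best first, with "p" (0 to 1); they miss things now and then, are a little off and sometimes report something else, mostly with a low value. They report only what shows in the picture. A call takes as long as a camera call. They do not tell look-alikes from the thing itself.
- robot.cut_out(thing, camera): "region" (384x512 bool, what is visible of it) and "at" ([column, row] in pixels, amid what is visible of it).
- robot.landmark_of(thing, camera): "at" ([column, row] in pixels: a listed point, or the origin of a listed thing).
The state is a dict: "time": time; "q": joint angles; "joint_velocities": joint speeds; "joint_efforts": joint torques, N m; "tool_pos": TCP position; "eef_rot": TCP orientation; "wrist_force": force on the tool from outside, world axes, zero at the start; "moment": the same for the moment, N m; "gripper_width": opening from 0.0 (shut) to 1.0 (fully open); "finger_force": force on a finger pad.
Only numpy, scipy, OpenCV 4.12 (cv2) and the standard library are available. Lean on these libraries where they do the work, as an engineer would, in place of code of your own. Each camera call takes 0.05 s, during which the arm holds its last target. There are 200 camera calls.

TASK

On the barbecue trolley, first turn the turnbutton on the grease box fully across so that it secures the lid. Then take the gauge rod from its stand, put it down the guide tube in the lid until its collar stops on the tube's mouth, draw it right out again and hold it up level (lying horizontally in the air, any direction, its whole length at least 150 mm above the trolley top) for reading. Finish while still holding the rod so, motionless and touching nothing but the gripper, and leave the plates, decanter, squeezer and tongs where they are.

Things in the scene. Friction and masses are not known exactly. Their poses are not given: they have to be found in the camera images.
- box: Aluminium grease box fixed to the trolley, 150 (x) by 220 (y) mm, flat closed lid with its top at 70 mm height; origin at the centre of its underside, z up. The guide tube stands on the lid at x 0, y +65 mm. Beside the lid's -y edge (the edge is at y -100) a bracket carries the turnbutton, pivot at x 0, y -117 mm. The lid cannot be opened in this task.
- tube_mouth (a point): Centre of the upper rim of the steel guide tube (outer diameter 28 mm, bore 17 mm, rim 35 mm above the lid, 105 mm above the trolley top); z up along the bore. The free depth below the rim is 101 mm. A wider 44 mm flange 4 mm high is at the tube's foot.
- turnbutton (a joint): Angle of the steel turnbutton about its vertical pivot, counter-clockwise from above; 0 = its bar lies along the lid's edge (along the box's x axis, lid free), 1.571 = hard stop, bar square across the lid's edge (along the box's y axis), one end over the lid: secured. Starts between 0.1 and 0.45; stays where it is left, turning takes about 0.06 Nm.
- turnbutton_fin (a point): Point on the turnbutton's pivot axis at the height to grip, 98 mm above the trolley top. The turnbutton is a flat bar 70 x 18 x 6 mm (top at 78 mm height) with an upright thumb fin on it, centred on the pivot, 40 mm long (along the bar), 10 mm thick and reaching up to 109 mm height. The point's x axis runs along bar and fin and turns with them; y is across the fin.
- rod_grip (a point): Centre of the gauge rod's finger disc: a flat black round disc 44 mm across and 12 mm thick, standing on edge, at the top of the rod. Site axes are the rod's: z along the rod from tip to disc, y along the disc's 12 mm thickness (squeeze along y), x in the disc's plane. The rod (about 60 g, heavy end at the disc) starts upright in its stand with its disc centre 146 mm above the trolley top.
- rod_collar (a point): Centre of the underside of the rod's collar (26 mm diameter, 6 mm thick), 46 mm below the disc centre along the rod; same axes as rod_grip. Below it the steel rod is 9 mm in diameter and 88 mm long.
- rod_tip (a point): Rounded lower tip of the rod, 134 mm from the disc centre and 88 mm below the collar; same axes as rod_grip.
- stand: Heavy fixed rod stand: 90 x 90 x 10 mm steel base with an upright tube 34 mm in outer diameter, bore 17 mm, rim 100 mm above the trolley top, on which the rod's collar rests at the start; origin at the centre of its underside.
- plates_mid (a point): Middle of a stack of three clear plates, 190 mm across, 30 mm high (bystander).
- decanter_mid (a point): Middle of a glass decanter with steel twist cap, 90 mm across, 165 mm tall, standing (bystander).
- squeezer_mid (a point): Middle of a yellow enamel lever squeezer lying along its y axis, 225 mm long, 74 mm wide, 50 mm high (bystander).
- tongs_mid (a point): Middle of steel tongs lying flat along their x axis, 270 mm long, 66 mm wide, 10 mm high (bystander).
There are look-alikes about, which are no part of the job. Of the things like the part that bears rod_grip, leave any that is red; of the rest the smaller one is meant. Several things look just like the stand: the one meant starts farthest to the robot's right.

How it is judged:
By the outcome, as a careful person would: the job done as asked, in the order asked, and still so for the second after the job is handed in, while the arm keeps its last pose, push and grip.
It also fails if it takes over 61 s, if anything falls off the work surface, if the arm or the gripper's body presses on something with over 40 N, if the wrist force passes 120 N, or if a joint passes its speed limit or range.

## Working session

There is one attempt and no reset: what is moved stays moved. The work goes in short steps, Python scripts to look and compute and a tool call to move; the robot and the scene stay as the last step left them, time stands still between calls to the robot, and variables do not carry over. Pictures are saved under pics/ and viewed, at most 13 in all, crops included, and the job is handed in when it is done.

Besides the shell and the picture viewer there is one more tool, called as name(argument=value, ...), one argument or row to a line, values as JSON. drive_tool: Moves the arm, as the interface text tells. Its arguments: {"type":"object","properties":{"increments":{"type":"array","items":{"type":"array"}}},"required":["increments"]}

```bash
mkdir -p pics
cat > h.py <<'E'
import numpy as np, cv2
from scipy.spatial.transform import Rotation as R
from plant import robot
def cam(name, st=None):
    c=robot.camera_params(name); K=np.array([[c['fx'],0,c['cx']],[0,c['fy'],c['cy']],[0,0,1.]]); d=np.array(c['dist'],float)
    if 'T_tool_cam' in c:
        T=np.eye(4); T[:3,:3]=R.from_rotvec(st['eef_rot']).as_matrix(); T[:3,3]=st['tool_pos']; T=T@np.array(c['T_tool_cam'])
    else:
        o=np.array(c['orientation'],float); T=np.eye(4); T[:3,3]=c['xyz']
        T[:3,:3]=o if o.shape==(3,3) else R.from_rotvec(o).as_matrix()
    return K,d,T
def ray(uv,C):
    K,d,T=C; n=cv2.undistortPoints(np.array(uv,float).reshape(-1,1,2),K,d).reshape(-1,2)
    return T[:3,3], np.c_[n,np.ones(len(n))]@T[:3,:3].T
def at_z(uv,z,C):
    o,r=ray(uv,C); return o+r*((z-o[2])/r[:,2])[:,None]
def at_depth(uv,dep,C):
    o,r=ray(uv,C); return o+r*np.atleast_1d(dep)[:,None]
def proj(P,C):
    K,d,T=C; Q=(np.atleast_2d(P)-T[:3,3])@T[:3,:3]
    return cv2.projectPoints(Q,np.zeros(3),np.zeros(3),K,d)[0].reshape(-1,2)
E
cat > a.py <<'E'
from h import *
np.set_printoptions(precision=3,suppress=True)
print(robot.get_state())
for n in ['scene','top']:
    im,dp=robot.get_image(n); cv2.imwrite(f'pics/{n}0.png',im); np.save(f'pics/{n}0.npy',dp); C=cam(n)
    c=robot.camera_params(n);print(n,c['xyz'],c['orientation'])
    for t in ['rod_grip','stand','turnbutton_fin','tube_mouth','box','plates_mid','decanter_mid','squeezer_mid','tongs_mid','rod_collar']:
        for r in robot.landmark_of(t,n):
            u,v=np.round(r['at']).astype(int)
            if r['p']<.2: continue
            zz=dict(rod_grip=.146,stand=0,turnbutton_fin=.098,tube_mouth=.105,box=0,rod_collar=.1,decanter_mid=.08).get(t,.02)
            D=dp[min(max(v,0),383),min(max(u,0),511)]
            print(t,round(r['p'],2),u,v,'z-plane',at_z([r['at']],zz,C)[0],'depth',at_depth([r['at']],D,C)[0])
E
python3 a.py
```

```text
{'time': 0.0, 'q': array([ 1.164,  0.32 ,  1.566, -0.   ,  1.257, -0.02 ]), 'joint_velocities': array([ 0.001, -0.001, -0.003,  0.   , -0.   , -0.001]), 'joint_efforts': array([  0.002, -41.247, -23.197,   0.073,   0.046,  -0.   ]), 'tool_pos': array([0.217, 0.532, 0.182]), 'eef_rot': array([-0.604, -3.083,  0.003]), 'wrist_force': array([-0.982,  0.211, -0.317]), 'moment': array([ 0.039,  0.018, -0.036]), 'finger_force': 0.0, 'gripper_width': 0.9984106953161924}
scene [1.166 0.488 1.005] [-1.112 -2.445  0.898]
rod_grip 0.69 184 140 z-plane [ 0.572 -0.345  0.146] depth [ 0.605 -0.299  0.194]
rod_grip 0.58 187 127 z-plane [ 0.513 -0.397  0.146] depth [ 0.509 -0.403  0.14 ]
rod_grip 0.54 211 134 z-plane [ 0.479 -0.297  0.146] depth [ 0.476 -0.301  0.142]
rod_grip 0.4 409 269 z-plane [0.521 0.53  0.146] depth [0.433 0.535 0.029]
stand 0.83 218 162 z-plane [ 0.47  -0.283  0.   ] depth [ 0.477 -0.276  0.009]
stand 0.72 236 182 z-plane [ 0.504 -0.151  0.   ] depth [ 0.52  -0.135  0.025]
turnbutton_fin 0.7 298 218 z-plane [0.552 0.171 0.098] depth [0.546 0.168 0.09 ]
turnbutton_fin 0.66 261
[... 1530 characters left out ...]
plane [0.555 0.172 0.105] depth [0.569 0.183 0.001]
box 0.73 232 199 z-plane [0.549 0.107 0.   ] depth [0.541 0.103 0.063]
plates_mid 0.75 112 226 z-plane [0.433 0.544 0.02 ] depth [0.432 0.54  0.033]
decanter_mid 0.86 344 146 z-plane [ 0.745 -0.295  0.08 ] depth [ 0.738 -0.291  0.107]
squeezer_mid 0.57 243 139 z-plane [0.774 0.072 0.02 ] depth [0.768 0.071 0.042]
tongs_mid 0.6 401 241 z-plane [ 0.409 -0.519  0.02 ] depth [ 0.409 -0.523  0.007]
rod_collar 0.67 378 210 z-plane [ 0.512 -0.413  0.1  ] depth [ 0.511 -0.408  0.118]
rod_collar 0.57 349 186 z-plane [ 0.594 -0.311  0.1  ] depth [ 0.591 -0.307  0.119]
rod_collar 0.48 345 224 z-plane [ 0.462 -0.295  0.1  ] depth [ 0.462 -0.294  0.105]
```

Run:
```python
import cv2,numpy as np
a=cv2.imread('pics/scene0.png');b=cv2.imread('pics/top0.png')
A=cv2.resize(a[95:245,140:340],(800,600),interpolation=3)
cv2.imwrite('pics/c1.png',A)
B=cv2.resize(b[130:280,200:400],(800,600),interpolation=3)
cv2.imwrite('pics/c2.png',B)
```

```text
(no output)
```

View pics/c1.png

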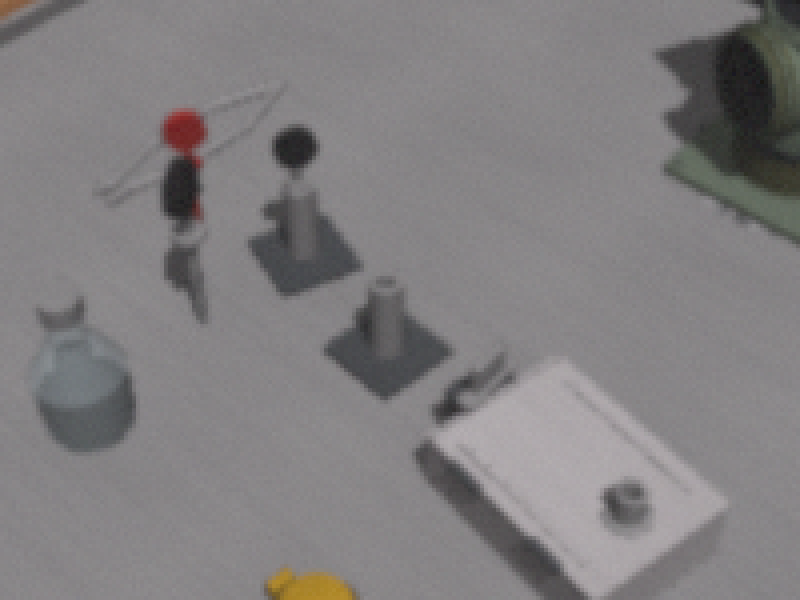

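View pics/c2.png

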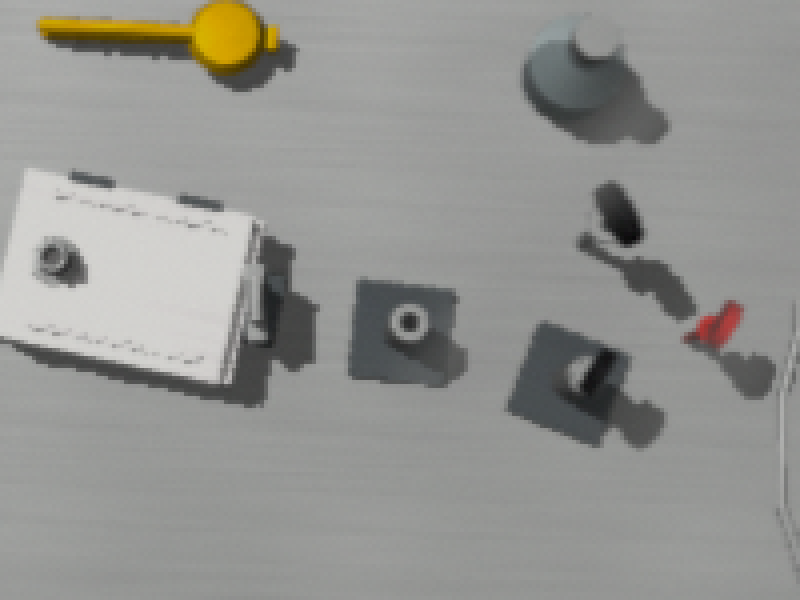

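Pictures: in the scene view, rod-like things are red (186,127), a large black leaning one (185,142) and a small black upright one in a stand (214,132). Not red and smaller means (214,132), world about (0.474,-0.299). It stands in the rightmost stand (the other one at (237,175) is empty). I move over the turnbutton at about (0.52,-0.01) for a closer look.

drive_tool(
  increments=[
    [0, [0.01, -0.02, 0.03], [0, 0, -0.145]],
    [0, [0.015, -0.03, 0.02], [0, 0, -0.145]],
    [0, [0.017, -0.032, 0.015], [0, 0, -0.145]],
    [0, [0.017, -0.032, 0.015], [0, 0, -0.145]],
    [0, [0.017, -0.032, 0.01], [0, 0, -0.145]],
    [0, [0.017, -0.032, 0], [0, 0, -0.145]],
    [0, [0.017, -0.032, 0], [0, 0, -0.145]],
    [0, [0.017, -0.032, 0], [0, 0, -0.145]],
    [0, [0.017, -0.032, 0], [0, 0, -0.145]],
    [0, [0.017, -0.032, 0], [0, 0, -0.145]],
    [0, [0.017, -0.032, 0], [0, 0, -0.145]],
    [0, [0.017, -0.032, 0], [0, 0, -0.145]],
  ],
)

```text
time: 2.3
tool_pos: [0.4124, 0.1612, 0.2729]
eef_rot: [2.75, 1.518, 0.001]
wrist_force: [1.9, -0.4, 0.0]
gripper_width: 1.0
finger_force: 0.0
```

drive_tool(
  increments=[
    [0, [0.017, -0.032, 0], [0, 0, -0.145]],
    [0, [0.017, -0.032, 0], [0, 0, -0.145]],
    [0, [0.017, -0.032, 0], [0, 0, -0.145]],
    [0, [0.017, -0.032, 0], [0, 0, -0.145]],
    [0, [0.017, -0.032, 0], [0, 0, -0.145]],
    [0, [0.017, -0.032, 0], [0, 0, -0.145]],
    [0, [0.01, -0.02, 0], [0, 0, 0]],
    [0, [0, 0, 0], [0, 0, 0]],
    [0, [0, 0, 0], [0, 0, 0]],
  ],
)

```text
time: 3.2
tool_pos: [0.5237, -0.0494, 0.2724]
eef_rot: [-3.133, -0.226, 0.001]
wrist_force: [0.4, -0.0, 0.1]
gripper_width: 1.0
finger_force: 0.0
```

```bash
cat > b.py <<'E'
import sys
from h import *
np.set_printoptions(precision=4,suppress=True)
tag=sys.argv[1]
st=robot.get_state(); im,dp=robot.get_image('wrist'); C=cam('wrist',st)
cv2.imwrite(f'pics/{tag}.png',im); np.save(f'pics/{tag}.npy',dp); np.save(f'pics/{tag}_T.npy',C[2])
M=R.from_rotvec(st['eef_rot']).as_matrix()
print(st['time'],st['tool_pos'],'yaw y',np.arctan2(M[1,1],M[0,1]),'z',M[:,2],'q',st['q'],st['wrist_force'])
Z=dict(rod_grip=.146,turnbutton_fin=.098,tube_mouth=.105,rod_collar=.1)
for t in sys.argv[2:]:
    for r in robot.landmark_of(t,'wrist'):
        if r['p']>.2: print(t,round(r['p'],2),r['at'],at_z([r['at']],Z.get(t,0),C)[0])
# top-view height map: x 0.3..0.9, y -0.6..0.4
v,u=np.nonzero(dp>0); P=at_depth(np.c_[u,v],dp[v,u],C); np.save(f'pics/{tag}_P.npy',P)
E
python3 b.py w1 turnbutton_fin tube_mouth
python3 - <<'E'
import numpy as np
P=np.load('pics/w1_P.npy')
for lo,hi in ((.085,.115),(.101,.115)):
    m=(P[:,2]>lo)&(P[:,2]<hi)&(np.hypot(P[:,0]-.52,P[:,1]+.01)<.06); Q=P[m]
    print(m.sum(),Q.mean(0)); 
    w,V=np.linalg.eigh(np.cov(Q[:,:2].T)); d=V[:,1]; print(np.arctan2(d[1],d[0]),np.sqrt(w*12))
    s=(Q[:,:2]-Q[:,:2].mean(0))@V; print(np.percentile(s,[1,99],axis=0))
E
```

```text
3.2 [ 0.5237 -0.0494  0.2724] yaw y -1.4268509050801144 z [-0.0008  0.0006 -1.    ] q [-0.1163  0.1979  1.508   0.0005  1.4365  1.3105] [ 0.4065 -0.0069  0.1078]
turnbutton_fin 0.76 [227.9, 163.9] [ 0.5228 -0.0044  0.098 ]
tube_mouth 0.88 [97.5, 124.9] [0.5522 0.1732 0.105 ]
263 [ 0.52458179 -0.00852933  0.1063888 ]
-3.0734941034653804 [0.01072122 0.04176044]
[[-0.00563295 -0.01821896]
 [ 0.00425133  0.02035681]]
227 [ 0.5235105  -0.00824121  0.10857841]
-3.079105373311544 [0.01029385 0.04015324]
[[-0.00526865 -0.01920939]
 [ 0.00465555  0.01951247]]
```

View pics/w1.png

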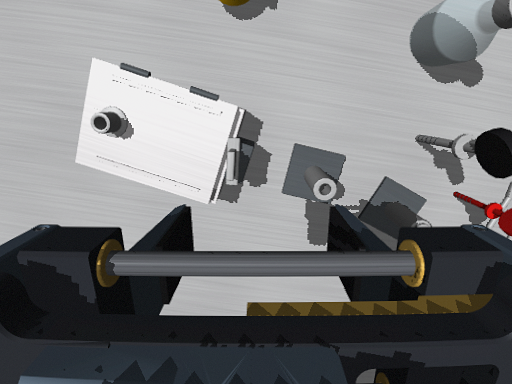

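Fin at wrist pixel (232,160), world (0.5235,-0.0083), axis 0.062 rad, size 40x10 mm as it should be; the tube, at (105,122), gives a box yaw of -0.156, so the button is at about 0.22 rad. I grip it and turn +1.35 with a small overshoot.

drive_tool(
  increments=[
    [0, [0, 0.02, -0.02], [0, 0, -0.04]],
    [0, [0, 0.021, -0.03], [0, 0, -0.04]],
    [0, [0, 0, -0.04], [0, 0, 0]],
    [0, [0, 0, -0.04], [0, 0, 0]],
    [0, [0, 0, -0.03], [0, 0, 0]],
    [0, [0, 0, -0.02], [0, 0, 0]],
    [0, [0, 0, -0.009], [0, 0, 0]],
    [0, [0, 0, 0], [0, 0, 0]],
    [1, [0, 0, 0], [0, 0, 0]],
    [1, [0, 0, 0], [0, 0, 0]],
    [1, [0, 0, 0], [0, 0, 0]],
    [1, [0, 0, 0], [0, 0, 0]],
  ],
)

```text
time: 4.55
tool_pos: [0.5243, -0.0085, 0.0844]
eef_rot: [3.14, 0.102, 0.002]
wrist_force: [0.7, 0.6, 0.1]
gripper_width: 0.68
finger_force: 0.0
```

drive_tool(
  increments=[
    [1, [0, 0, 0], [0, 0, 0]],
    [1, [0, 0, 0], [0, 0, 0]],
    [1, [0, 0, 0], [0, 0, 0]],
    [1, [0, 0, 0], [0, 0, 0]],
  ],
)

```text
time: 4.95
tool_pos: [0.5239, -0.0085, 0.0837]
eef_rot: [3.14, 0.102, -0.0]
wrist_force: [-0.5, -0.0, -0.4]
gripper_width: 0.331
finger_force: 0.0
```

drive_tool(
  increments=[
    [1, [0, 0, 0], [0, 0, 0]],
    [1, [0, 0, 0], [0, 0, 0]],
    [1, [0, 0, 0], [0, 0, 0]],
    [1, [0, 0, 0], [0, 0, 0]],
    [1, [0, 0, 0], [0, 0, 0]],
    [1, [0, 0, 0], [0, 0, 0.1]],
    [1, [0, 0, 0], [0, 0, 0.1]],
  ],
)

```text
time: 5.65
tool_pos: [0.5239, -0.0085, 0.0837]
eef_rot: [3.113, 0.421, -0.0]
wrist_force: [-0.6, -0.7, -0.0]
gripper_width: 0.001
finger_force: 0.0
```

drive_tool(
  increments=[
    [1, [0, 0, 0], [0, 0, 0.1]],
    [1, [0, 0, 0], [0, 0, 0.1]],
    [1, [0, 0, 0], [0, 0, 0.1]],
    [1, [0, 0, 0], [0, 0, 0.1]],
    [1, [0, 0, 0], [0, 0, 0.1]],
    [1, [0, 0, 0], [0, 0, 0.1]],
    [1, [0, 0, 0], [0, 0, 0.1]],
    [1, [0, 0, 0], [0, 0, 0.1]],
    [1, [0, 0, 0], [0, 0, 0.1]],
    [1, [0, 0, 0], [0, 0, 0.1]],
  ],
)

```text
time: 6.65
tool_pos: [0.5239, -0.0084, 0.0837]
eef_rot: [2.53, 1.862, 0.0]
wrist_force: [-0.3, -0.6, -0.1]
gripper_width: 0.005
finger_force: 0.0
```

```bash
python3 -c "
from plant import robot;s=robot.get_state();print(s['moment'],s['wrist_force'],s['gripper_width'],s['finger_force'],s['q'])"
```

```text
[-0.08097086  0.08377943 -0.01759711] [-0.34640405 -0.56149675 -0.07030911] 0.004993131529626804 0.0 [-3.80691271e-02  3.25688636e-01  1.82730076e+00 -8.33699049e-06
  9.88485901e-01  2.63800090e-01]
```

The fingers shut on nothing; I look.

Run:
```python
from h import *
a,_=robot.get_image('scene'); w,_=robot.get_image('wrist'); t,_=robot.get_image('top')
A=cv2.resize(a[140:260,200:360],(400,300),interpolation=3); T=cv2.resize(t[160:250,200:320],(400,300),interpolation=3)
W=cv2.resize(w,(400,300))
cv2.imwrite('pics/m1.png',np.vstack([np.hstack([A,T]),np.hstack([W,W*0])]))
C=cam('top');print(proj([[.5235,-.0083,.1],[.5239,-.0084,.0837]],C), proj([[.5235,-.0083,.1]],cam('scene')))
```

```text
[[262.91983219 203.83449564]
 [262.91518382 204.24032982]] [[261.1844862  185.55371524]]
```

View pics/m1.png

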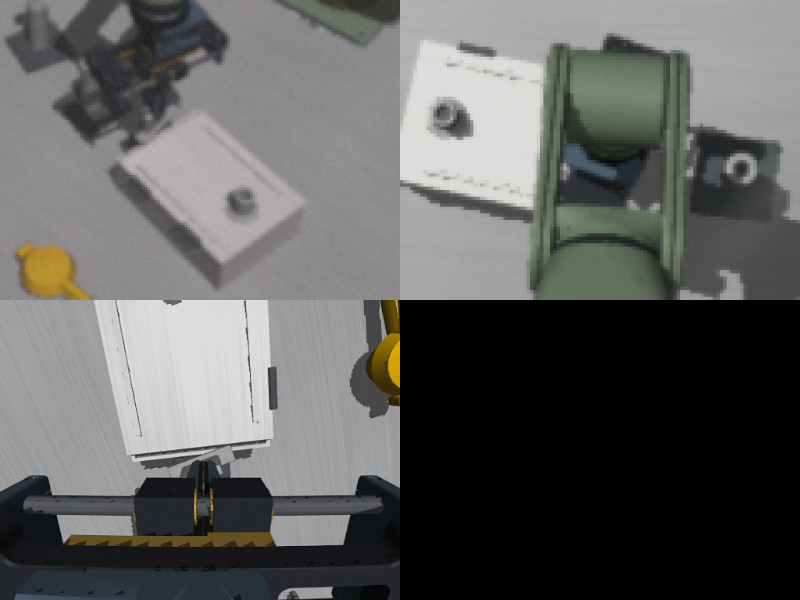

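```bash
python3 b.py w2 turnbutton_fin tube_mouth
python3 - <<'E'
from h import *
st=robot.get_state(); C=cam('wrist',st); np.set_printoptions(precision=4,suppress=True)
im=cv2.imread('pics/w2.png'); dp=np.load('pics/w2.npy')
for p,c in (([.5239,-.0084,.0837],(0,0,255)),([.5235,-.0083,.109],(0,255,0)),([.5235,-.0083,.078],(255,0,0))):
    u=proj([p],C)[0]; print(p,u); cv2.circle(im,tuple(int(x) for x in u),2,c,-1)
cv2.imwrite('pics/m2.png',cv2.resize(im[160:310,160:360],(800,600),interpolation=0))
P=np.load('pics/w2_P.npy'); m=(np.hypot(P[:,0]-.5235,P[:,1]+.0083)<.05)&(P[:,2]>.075)&(P[:,2]<.14)
print(m.sum()); Q=P[m]
for z in np.arange(.075,.14,.006):
    q=Q[(Q[:,2]>=z)&(Q[:,2]<z+.006)]
    if len(q): print(round(z,3),len(q),q.min(0)[:2],q.max(0)[:2])
E
```

```text
6.8 [ 0.524  -0.0084  0.0837] yaw y -0.30796545430032446 z [ 0.0002 -0.     -1.    ] q [-0.038   0.3257  1.8272 -0.      0.9885  0.2699] [-1.1914  0.2723  0.1459]
turnbutton_fin 0.63 [254.4, 216.1] [ 0.5218 -0.0048  0.098 ]
[0.5239, -0.0084, 0.0837] [258.7118 212.615 ]
[0.5235, -0.0083, 0.109] [258.0089 225.7577]
[0.5235, -0.0083, 0.078] [258.2201 210.0884]
1780
0.075 968 [ 0.4878 -0.0151] [0.5573 0.0034]
0.081 76 [ 0.503  -0.0076] [ 0.5422 -0.0018]
0.087 71 [ 0.5028 -0.0092] [ 0.5423 -0.0018]
0.093 65 [ 0.5027 -0.0095] [ 0.5423 -0.0016]
0.099 61 [ 0.5031 -0.0088] [ 0.5422 -0.0016]
0.105 117 [ 0.5054 -0.0126] [ 0.5422 -0.0018]
0.111 19 [ 0.5254 -0.0046] [0.5389 0.0103]
0.117 81 [0.5214 0.0042] [0.5387 0.0115]
0.123 91 [0.5209 0.0049] [0.5389 0.0116]
0.129 113 [0.5205 0.005 ] [0.5396 0.0118]
0.135 118 [0.5203 0.0057] [0.5396 0.0117]
```

View pics/m2.png

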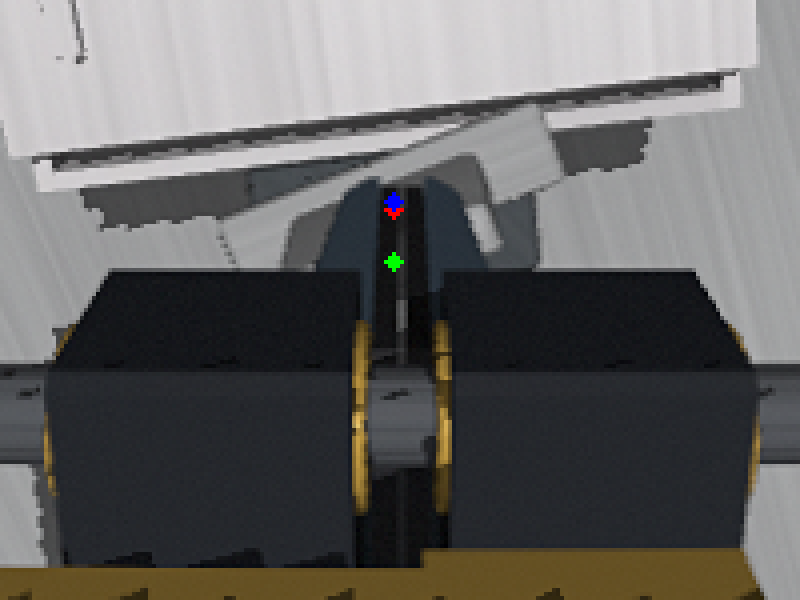

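Run:
```python
from h import *
st=robot.get_state(); C=cam('wrist',st); np.set_printoptions(precision=4,suppress=True)
dp=np.load('pics/w2.npy'); print('cam',C[2][:3,3],C[2][:3,2], 'pinch',robot.pinch_z)
# crop(cx,cy)->(160+cx/4,160+cy/4)
for cx,cy in [(360,200),(370,190),(400,190),(400,200),(400,230),(400,260),(440,200),(440,250),(485,230),(470,170),(300,240),(540,150),(480,190),(400,300),(250,300),(270,230),(400,120)]:
    u,v=160+cx//4,160+cy//4; print((cx,cy),dp[v,u],at_depth([[u,v]],dp[v,u],C)[0])
```

```text
cam [0.5481 0.0654 0.2861] [-0.0815 -0.2603 -0.9621] pinch 0.0188
(360, 200) 0.16844118 [0.5246 0.0109 0.1277]
(370, 190) 0.17422631 [0.5256 0.0104 0.1218]
(400, 190) 0.21011862 [ 0.5267 -0.0028  0.088 ]
(400, 200) 0.20493534 [ 0.5266 -0.0032  0.0935]
(400, 230) 0.19158968 [ 0.5266 -0.0031  0.1073]
(400, 260) 0.19010349 [ 0.5251 -0.0077  0.1102]
(440, 200) 0.16928326 [0.5362 0.0069 0.127 ]
(440, 250) 0.15113221 [0.5356 0.0072 0.1458]
(485, 230) 0.19032471 [ 0.5405 -0.0071  0.1085]
(470, 170) 0.20686491 [ 0.5403 -0.0022  0.09  ]
(300, 240) 0.20449716 [ 0.5068 -0.0042  0.0959]
(540, 150) 0.21836482 [ 0.5546 -0.0066  0.0781]
(480, 190) 0.1982302 [ 0.5416 -0.0033  0.0992]
(400, 300) 0.13970655 [0.5298 0.0071 0.1582]
(250, 300) 0.08761486 [0.5251 0.0325 0.2059]
(270, 230) 0.22310482 [ 0.4976 -0.0064  0.0779]
(400, 120) 0.23718596 [0.5282 0.0018 0.0585]
```

The cloud says the visible fingertips end well above the fin. I rise clear and measure the fingertip height independently with the scene camera.

drive_tool(
  increments=[
    [1, [0, 0, 0.04], [0, 0, -0.1]],
    [1, [0, 0, 0.04], [0, 0, -0.1]],
    [1, [0, 0, 0.02], [0, 0, -0.1]],
    [1, [0, 0, 0], [0, 0, -0.1]],
    [1, [0, 0, 0], [0, 0, -0.1]],
    [1, [0, 0, 0], [0, 0, -0.1]],
  ],
)

```text
time: 7.55
tool_pos: [0.5239, -0.0085, 0.1839]
eef_rot: [2.972, 1.017, 0.001]
wrist_force: [0.3, -0.1, 0.6]
gripper_width: 0.001
finger_force: 0.0
```

Run:
```python
from h import *
np.set_printoptions(precision=4,suppress=True)
st=robot.get_state(); print(st['tool_pos'],st['gripper_width'])
im,dp=robot.get_image('scene'); C=cam('scene')
v,u=np.nonzero(dp>0); P=at_depth(np.c_[u,v],dp[v,u],C)
m=(np.hypot(P[:,0]-.524,P[:,1]+.0084)<.04)&(P[:,2]>.1)&(P[:,2]<.26); Q=P[m]
for z in np.arange(.1,.26,.01):
    q=Q[(Q[:,2]>=z)&(Q[:,2]<z+.01)]
    if len(q): print(round(z,3),len(q),q.min(0)[:2],q.max(0)[:2])
a=cv2.resize(im[140:215,215:315],(800,600),interpolation=0)
for p in ([.5239,-.0084,st['tool_pos'][2]],[.5239,-.0084,.109]):
    w=(proj([p],C)[0]-[215,140])*8; cv2.circle(a,tuple(int(x) for x in w),5,(0,0,255),2)
cv2.imwrite('pics/m3.png',a)
w,wd=robot.get_image('wrist'); Cw=cam('wrist',st); cv2.imwrite('pics/w3.png',w)
v,u=np.nonzero(wd>0); P=at_depth(np.c_[u,v],wd[v,u],Cw); T=(P-st['tool_pos'])@R.from_rotvec(st['eef_rot']).as_matrix()
m=(abs(T[:,0])<.03)&(abs(T[:,1])<.03)
for z in np.arange(-.08,.02,.008):
    q=T[m&(T[:,2]>=z)&(T[:,2]<z+.008)]
    if len(q): print('tool z',round(z,3),len(q),q.min(0)[:2],q.max(0)[:2])
```

```text
[ 0.5239 -0.0085  0.1839] 0.0009835840091145496
0.1 32 [ 0.5044 -0.0135] [ 0.5417 -0.0019]
0.11 4 [ 0.5047 -0.0116] [ 0.54   -0.0057]
0.21 6 [ 0.533  -0.0024] [0.5429 0.0071]
0.22 11 [ 0.5314 -0.003 ] [0.5436 0.0088]
0.23 14 [ 0.5331 -0.0044] [0.5433 0.0104]
0.24 14 [ 0.5306 -0.0072] [0.5439 0.0124]
0.25 21 [ 0.5315 -0.007 ] [0.5452 0.0128]
tool z -0.08 136 [ 0.0166 -0.0048] [0.019  0.0049]
tool z -0.072 175 [ 0.0166 -0.0115] [0.0192 0.0116]
tool z -0.064 213 [ 0.0162 -0.0112] [0.0192 0.0111]
tool z -0.056 164 [ 0.0166 -0.0101] [0.0192 0.0102]
tool z -0.048 137 [ 0.0166 -0.0099] [0.0191 0.01  ]
tool z -0.04 104 [ 0.0145 -0.0091] [0.0191 0.0093]
tool z -0.032 8 [ 0.017  -0.0049] [0.0187 0.0049]
```

View pics/m3.png

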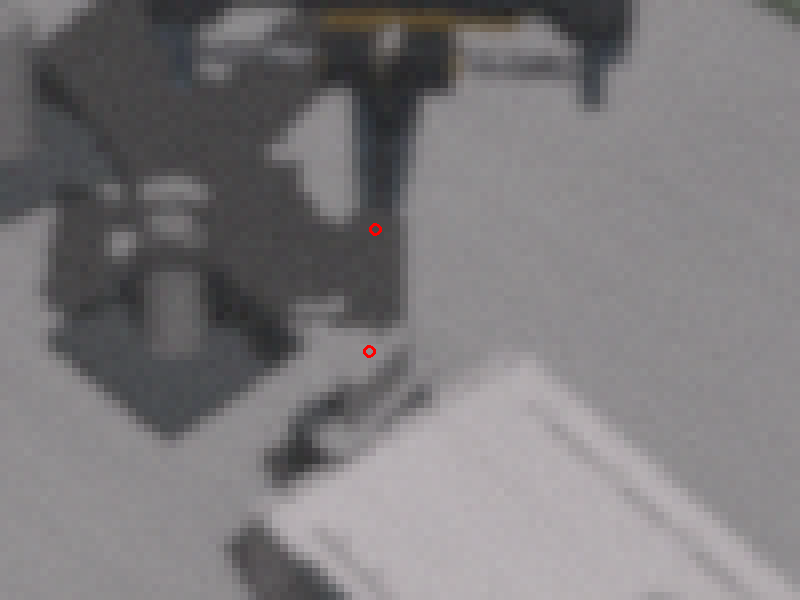

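Both cameras agree: the real fingertips end about 31 mm behind the reported TCP (lateral centre is fine). So I work with tip z = TCP z + 0.031, and redo the fin grasp with the TCP at 0.052.

drive_tool(
  increments=[
    [0.4, [0, 0, 0], [0, 0, -0.149]],
    [0.4, [0, 0, 0], [0, 0, -0.149]],
    [0.4, [0, 0, 0], [0, 0, -0.149]],
    [0.4, [0, 0, 0], [0, 0, -0.149]],
    [0.4, [0, 0, 0], [0, 0, 0]],
    [0.4, [0, 0, 0], [0, 0, 0]],
    [0.4, [0, 0, 0], [0, 0, 0]],
    [0.4, [0, 0, -0.03], [0, 0, 0]],
    [0.4, [0, 0, -0.03], [0, 0, 0]],
    [0.4, [0, 0, -0.03], [0, 0, 0]],
    [0.4, [0, 0, 0], [0, 0, 0]],
  ],
)

```text
time: 8.75
tool_pos: [0.5205, -0.0083, 0.0902]
eef_rot: [-3.139, -0.111, 0.014]
wrist_force: [-1.0, 0.3, -0.5]
gripper_width: 0.601
finger_force: 0.0
```

drive_tool(
  increments=[
    [0.4, [0, 0, -0.02], [0, 0, 0]],
    [0.4, [0, 0, -0.012], [0, 0, 0]],
    [0.4, [0, 0, -0.01], [0, 0, 0]],
    [0.4, [0, 0, 0], [0, 0, 0]],
  ],
)

```text
time: 9.15
tool_pos: [0.5234, -0.0084, 0.0511]
eef_rot: [-3.14, -0.109, 0.003]
wrist_force: [-1.0, -0.1, 0.5]
gripper_width: 0.601
finger_force: 0.0
```

drive_tool(
  increments=[
    [1, [0, 0, 0], [0, 0, 0]],
    [1, [0, 0, 0], [0, 0, 0]],
    [1, [0, 0, 0], [0, 0, 0]],
    [1, [0, 0, 0], [0, 0, 0]],
    [1, [0, 0, 0], [0, 0, 0]],
    [1, [0, 0, 0], [0, 0, 0]],
    [1, [0, 0, 0], [0, 0, 0]],
  ],
)

```text
time: 9.85
tool_pos: [0.524, -0.0086, 0.0518]
eef_rot: [3.139, 0.108, 0.0]
wrist_force: [-0.5, -1.2, 1.4]
gripper_width: 0.111
finger_force: 30.0
```

Gripped (10 mm). Turning.

drive_tool(
  increments=[
    [1, [0, 0, 0], [0, 0, 0.1]],
    [1, [0, 0, 0], [0, 0, 0.1]],
    [1, [0, 0, 0], [0, 0, 0.1]],
    [1, [0, 0, 0], [0, 0, 0.1]],
    [1, [0, 0, 0], [0, 0, 0.1]],
    [1, [0, 0, 0], [0, 0, 0.1]],
    [1, [0, 0, 0], [0, 0, 0.1]],
    [1, [0, 0, 0], [0, 0, 0.1]],
    [1, [0, 0, 0], [0, 0, 0.1]],
    [1, [0, 0, 0], [0, 0, 0.1]],
    [1, [0, 0, 0], [0, 0, 0.1]],
    [1, [0, 0, 0], [0, 0, 0.1]],
  ],
)

```text
time: 11.05
tool_pos: [0.5221, -0.0063, 0.0518]
eef_rot: [-2.524, -1.862, 0.001]
wrist_force: [-4.5, 6.5, 5.2]
gripper_width: 0.109
finger_force: 30.0
```

```bash
cat > s.py <<'E'
from h import *
np.set_printoptions(precision=4,suppress=True)
s=robot.get_state(); M=R.from_rotvec(s['eef_rot']).as_matrix()
print(s['time'],s['tool_pos'],'yaw',np.arctan2(M[1,1],M[0,1]),'z',M[:,2],'F',s['wrist_force'],'M',s['moment'],s['gripper_width'],s['finger_force'],'q',s['q'])
E
python3 s.py
```

```text
11.05 [ 0.5221 -0.0063  0.0518] yaw -0.29968813187673493 z [-0.0035  0.0039 -1.    ] F [-4.4926  6.5454  5.2381] M [ 1.0776  0.8044 -0.0797] 0.10937944184616315 30.003485083580017 q [-0.0367  0.361   1.8687  0.0048  0.9156  0.2601]
```

drive_tool(
  increments=[
    [1, [0, 0, 0], [0, 0, 0.06]],
    [1, [0, 0, 0], [0, 0, 0.06]],
    [1, [0, 0, 0], [0, 0, 0.03]],
    [1, [0, 0, 0], [0, 0, 0.02]],
    [1, [0, 0, 0], [0, 0, 0]],
  ],
)

```text
time: 11.55
tool_pos: [0.5217, -0.0062, 0.0518]
eef_rot: [-2.363, -2.06, 0.0]
wrist_force: [-5.0, 6.6, 5.6]
gripper_width: 0.112
finger_force: 30.5
```

```bash
python3 s.py
```

```text
11.55 [ 0.5217 -0.0062  0.0518] yaw -0.1367751745619424 z [-0.0042  0.0047 -1.    ] F [-4.9665  6.5727  5.5809] M [ 1.0113  0.8764 -0.9295] 0.11172704957022259 30.454804301261902 q [-0.0371  0.3608  1.8689  0.0058  0.9162  0.0962]
```

The moment rose from 0.08 to 0.93 Nm, so the stop is reached. I release, lift and check.

drive_tool(
  increments=[
    [0.3, [0, 0, 0], [0, 0, 0]],
    [0.3, [0, 0, 0], [0, 0, 0]],
    [0.3, [0, 0, 0], [0, 0, 0]],
    [0.3, [0, 0, 0], [0, 0, 0]],
    [0.3, [0, 0, 0.03], [0, 0, 0]],
    [0, [0, 0, 0.05], [0, 0, 0]],
    [0, [0, 0, 0.05], [0, 0, 0]],
    [0, [0, 0, 0.05], [0, 0, 0]],
    [0, [0, -0.03, 0.03], [0, 0, 0]],
    [0, [0, -0.03, 0], [0, 0, 0]],
    [0, [0, 0, 0], [0, 0, 0]],
  ],
)

```text
time: 12.65
tool_pos: [0.5244, -0.0714, 0.2628]
eef_rot: [2.364, 2.064, 0.001]
wrist_force: [-0.4, -0.5, -0.9]
gripper_width: 0.999
finger_force: 0.0
```

```bash
python3 b.py w4 turnbutton_fin tube_mouth rod_grip rod_collar
python3 - <<'E'
import numpy as np, cv2
P=np.load('pics/w4_P.npy')
for lo,hi in ((.101,.115),(.073,.083)):
    m=(P[:,2]>lo)&(P[:,2]<hi)&(np.hypot(P[:,0]-.5235,P[:,1]+.0083)<.04); Q=P[m]
    w,V=np.linalg.eigh(np.cov(Q[:,:2].T)); d=V[:,1]; print(m.sum(),Q.mean(0),np.arctan2(d[1],d[0]),np.sqrt(w*12))
# tube rim ring and lid edge direction
m=(P[:,2]>.1)&(P[:,2]<.11)&(np.hypot(P[:,0]-.552,P[:,1]-.173)<.025); q=P[m].astype(np.float32)
if m.sum()>5: print('tube',m.sum(),P[m].mean(0),cv2.minEnclosingCircle(q[:,:2]))
m=(abs(P[:,2]-.07)<.003); r=cv2.minAreaRect(P[m][:,:2].astype(np.float32)); print('lid',r)
E
```

```text
12.65 [ 0.5244 -0.0714  0.2628] yaw y -0.13523525171009976 z [ 0.0027 -0.0021 -1.    ] q [-0.1558  0.2043  1.5232 -0.0017  1.411  -0.0203] [-0.4273 -0.502  -0.9191]
turnbutton_fin 0.69 [250.4, 121.8] [ 0.5222 -0.0086  0.098 ]
rod_collar 0.61 [241.9, 316.4] [ 0.4648 -0.3065  0.1   ]
255 [ 0.52219369 -0.00779622  0.10891592] 1.3749665241573328 [0.01007741 0.03957603]
402 [ 0.52290108 -0.00785195  0.0779418 ] 1.3768110814314376 [0.02039112 0.08157406]
lid ((0.5295947194099426, -0.07970394194126129), (0.45075756311416626, 0.17224887013435364), 85.93983459472656)
```

View pics/w4.png

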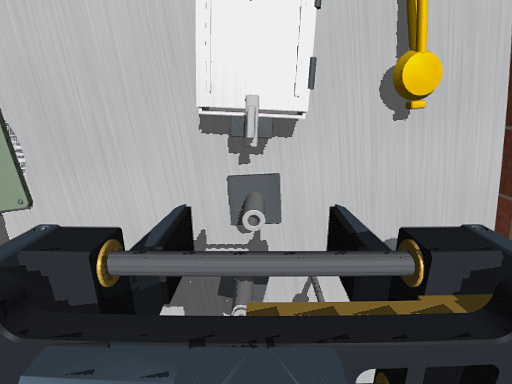

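Bar at wrist pixel (250,120) now lies square across the lid edge. I check the box yaw from the first wrist view's lid rectangle.

Run:
```python
import numpy as np, cv2
from scipy.ndimage import label
P=np.load('pics/w1_P.npy')
m=(abs(P[:,2]-.07)<.004)&(np.hypot(P[:,0]-.545,P[:,1]-.107)<.14)&(P[:,1]>0.0); q=P[m]
r=cv2.minAreaRect(q[:,:2].astype(np.float32)); print(r, m.sum())
# slit edges: fit long edges in bins along y
for f,n in ((np.min,'lo'),(np.max,'hi')):
    ys=np.arange(.03,.17,.008); xs=[f(q[(q[:,1]>=y)&(q[:,1]<y+.004)][:,0]) for y in ys]; print(n,np.polyfit(ys,xs,1))
m=(P[:,2]>.1)&(P[:,2]<.11)&(np.hypot(P[:,0]-.552,P[:,1]-.173)<.025); Q=P[m]
print('tube',m.sum(),Q.mean(0),cv2.minEnclosingCircle(Q[:,:2].astype(np.float32)))
```

```text
((0.5465819835662842, 0.10493351519107819), (0.2245735377073288, 0.16074973344802856), 79.78287506103516) 14719
lo [0.18157585 0.44711142]
hi [0.18231266 0.60625128]
tube 259 [0.55586552 0.16869724 0.10428286] ((0.5557721257209778, 0.16979511082172394), 0.014102701097726822)
```

Box yaw -0.180, so the button is at about 1.56 and hard against its stop (0.9 Nm felt): secured. Next, a view of the rod in the rightmost stand, from beyond it.

drive_tool(
  increments=[
    [0, [0, -0.03, 0.02], [0, 0, 0.1]],
    [0, [0.001, -0.04, 0.01], [0, 0, 0.14]],
    [0, [0.001, -0.04, 0], [0, 0, 0.14]],
    [0, [0.001, -0.04, 0], [0, 0, 0.14]],
    [0, [0.001, -0.04, 0], [0, 0, 0.14]],
    [0, [0.001, -0.04, 0], [0, 0, 0.14]],
    [0, [0.001, -0.03, 0], [0, 0, 0.14]],
    [0, [0, -0.02, 0], [0, 0, 0.035]],
    [0, [0, 0, 0], [0, 0, 0]],
    [0, [0, 0, 0], [0, 0, 0]],
  ],
)

```text
time: 13.9
tool_pos: [0.5301, -0.3475, 0.2909]
eef_rot: [-1.118, -2.934, -0.002]
wrist_force: [0.1, 0.3, -0.4]
gripper_width: 0.999
finger_force: 0.0
```

```bash
cat > d.py <<'E'
from h import *
np.set_printoptions(precision=4,suppress=True)
P=np.load('pics/w5_P.npy'); c=np.array([.472,-.30])
near=np.hypot(*(P[:,:2]-c).T)<.045
for lo,hi in ((.112,.175),(.15,.175),(.098,.108),(.08,.098)):
    Q=P[near&(P[:,2]>lo)&(P[:,2]<hi)]
    if len(Q)<6: print(lo,len(Q)); continue
    w,V=np.linalg.eigh(np.cov(Q[:,:2].T)); d=V[:,1]; s=(Q[:,:2]-Q[:,:2].mean(0))@V
    print(lo,len(Q),Q.mean(0),'max z',Q[:,2].max(),np.arctan2(d[1],d[0]),'mid',V@((s.max(0)+s.min(0))/2)+Q[:,:2].mean(0),np.ptp(s,axis=0))
E
python3 b.py w5 rod_grip rod_collar; python3 d.py
```

```text
13.9 [ 0.5301 -0.3475  0.2909] yaw y 0.8426916316297822 z [-0.001   0.0017 -1.    ] q [-0.5989  0.3771  1.2116  0.0009  1.5547 -1.4416] [ 0.0728  0.343  -0.3569]
rod_grip 0.88 [318.8, 197.8] [ 0.6095 -0.3124  0.146 ]
rod_grip 0.86 [218.2, 188.1] [ 0.5112 -0.4024  0.146 ]
rod_grip 0.57 [250.9, 105.8] [ 0.4631 -0.3009  0.146 ]
rod_collar 0.97 [214.9, 178.2] [ 0.5021 -0.4096  0.1   ]
rod_collar 0.93 [251.1, 106.6] [ 0.4626 -0.302   0.1   ]
rod_collar 0.62 [308.6, 184.5] [ 0.6012 -0.313   0.1   ]
0.112 371 [ 0.4649 -0.3002  0.1634] max z 0.16954979557194094 2.5725980405865245 mid [ 0.4645 -0.3001] [0.012  0.0428]
0.15 361 [ 0.4649 -0.3003  0.1639] max z 0.16954979557194094 2.5694339470241347 mid [ 0.4646 -0.3002] [0.0119 0.0415]
0.098 205 [ 0.4656 -0.2981  0.1025] max z 0.10744080911342269 1.0036853485473767 mid [ 0.4656 -0.3001] [0.0281 0.0319]
0.08 2
```

View pics/w5.png

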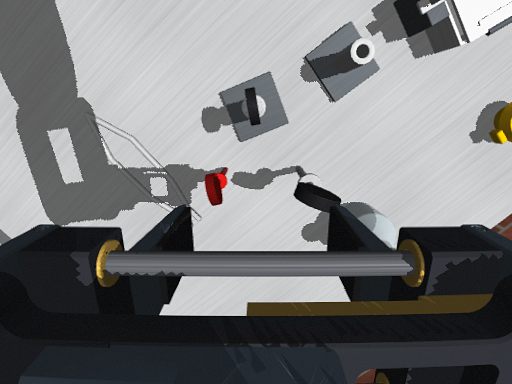

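Small black disc at (252,106) in its stand, red at (213,188), large black at (318,197): the target is confirmed at (0.4646,-0.3001), plane angle 2.571, top 0.1695, thickness 12 mm. Going in.

drive_tool(
  increments=[
    [0, [-0.03, 0.022, 0], [0, 0, 0.08]],
    [0, [-0.03, 0.022, 0], [0, 0, 0.077]],
    [0, [-0.0055, 0.0034, -0.02], [0, 0, 0]],
    [0, [0, 0, -0.03], [0, 0, 0]],
    [0, [0, 0, -0.03], [0, 0, 0]],
    [0, [0, 0, -0.03], [0, 0, 0]],
    [0, [0, 0, -0.03], [0, 0, 0]],
    [0, [0, 0, -0.03], [0, 0, 0]],
    [0, [0, 0, -0.015], [0, 0, 0]],
    [0, [0, 0, -0.01], [0, 0, 0]],
    [0, [0, 0, 0], [0, 0, 0]],
    [0, [0, 0, 0], [0, 0, 0]],
  ],
)

```text
time: 15.25
tool_pos: [0.4651, -0.301, 0.0976]
eef_rot: [0.883, 3.013, -0.001]
wrist_force: [0.0, -0.1, -0.1]
gripper_width: 0.998
finger_force: 0.0
```

```bash
python3 s.py
```

```text
15.25 [ 0.4651 -0.301   0.0976] yaw 1.000497771911533 z [ 0.0015 -0.0008 -1.    ] F [ 0.0263 -0.0611 -0.0691] M [-0.0035 -0.0088  0.0162] 0.9976108031570936 0.0 q [-0.5953  0.3539  1.742   0.0002  1.044  -1.5959]
```

drive_tool(
  increments=[
    [1, [0, 0.0009, -0.001], [0, 0, 0]],
    [1, [0, 0, 0], [0, 0, 0]],
    [1, [0, 0, 0], [0, 0, 0]],
    [1, [0, 0, 0], [0, 0, 0]],
    [1, [0, 0, 0], [0, 0, 0]],
    [1, [0, 0, 0], [0, 0, 0]],
    [1, [0, 0, 0], [0, 0, 0]],
    [1, [0, 0, 0], [0, 0, 0]],
    [1, [0, 0, 0], [0, 0, 0]],
    [1, [0, 0, 0], [0, 0, 0]],
    [1, [0, 0, 0], [0, 0, 0]],
    [1, [0, 0, 0], [0, 0, 0]],
  ],
)

```text
time: 16.45
tool_pos: [0.4644, -0.3001, 0.0956]
eef_rot: [-0.884, -3.014, -0.0]
wrist_force: [-1.2, -0.3, -0.8]
gripper_width: 0.128
finger_force: 30.0
```

```bash
python3 s.py
```

```text
16.45 [ 0.4644 -0.3001  0.0956] yaw 1.0000276089902707 z [-0.0001  0.0001 -1.    ] F [-1.1598 -0.3068 -0.8105] M [ 0.0137 -0.0532 -0.0071] 0.12836665303628805 29.9998077750206 q [-0.5947  0.3552  1.7457  0.0001  1.0409 -1.5947]
```

drive_tool(
  increments=[
    [1, [0, 0, 0.01], [0, 0, 0]],
    [1, [0, 0, 0.02], [0, 0, 0]],
    [1, [0, 0, 0.03], [0, 0, 0]],
    [1, [0, 0, 0.03], [0, 0, 0]],
    [1, [0, 0, 0.03], [0, 0, 0]],
    [1, [0, 0, 0.03], [0, 0, 0]],
    [1, [0, 0, 0.01], [0, 0, 0]],
    [1, [0.005, 0.015, 0], [0, 0, 0]],
    [1, [0.01, 0.03, 0], [0, 0, 0]],
    [1, [0.013, 0.038, 0], [0, 0, 0]],
    [1, [0.013, 0.038, 0], [0, 0, 0]],
    [1, [0.013, 0.038, 0], [0, 0, 0]],
  ],
)

```text
time: 17.65
tool_pos: [0.5176, -0.1383, 0.2535]
eef_rot: [-0.884, -3.011, -0.001]
wrist_force: [0.5, -0.5, 0.4]
gripper_width: 0.133
finger_force: 30.0
```

drive_tool(
  increments=[
    [1, [0.013, 0.038, 0], [0, 0, 0]],
    [1, [0.013, 0.038, 0], [0, 0, 0]],
    [1, [0.013, 0.038, 0], [0, 0, 0]],
    [1, [0.013, 0.038, 0], [0, 0, 0]],
    [1, [0.013, 0.038, 0], [0, 0, 0]],
    [1, [0.013, 0.038, 0], [0, 0, 0]],
    [1, [0.013, 0.03, 0], [0, 0, 0]],
    [1, [0.008, 0.02, 0], [0, 0, 0]],
    [1, [0, 0, 0], [0, 0, 0]],
    [1, [0, 0, 0], [0, 0, 0]],
  ],
)

```text
time: 18.65
tool_pos: [0.6161, 0.1375, 0.2537]
eef_rot: [-0.882, -3.012, 0.003]
wrist_force: [0.1, -0.7, -0.4]
gripper_width: 0.131
finger_force: 30.0
```

```bash
python3 b.py w6 tube_mouth rod_grip rod_tip; python3 s.py
python3 - <<'E'
from h import *
np.set_printoptions(precision=4,suppress=True)
st=robot.get_state(); P=np.load('pics/w6_P.npy')
m=(P[:,2]>.1)&(P[:,2]<.11)&(np.hypot(P[:,0]-.5557,P[:,1]-.1695)<.03); Q=P[m]
print('tube',m.sum(),Q.mean(0),cv2.minEnclosingCircle(Q[:,:2].astype(np.float32)))
T=(P-st['tool_pos'])@R.from_rotvec(st['eef_rot']).as_matrix()
m=(np.hypot(T[:,0],T[:,1])<.03)
for z in np.arange(-.06,.1,.01):
    q=T[m&(T[:,2]>=z)&(T[:,2]<z+.01)]
    if len(q)>2: print('tool z',round(z,3),len(q),q.min(0)[:2],q.max(0)[:2],np.median(q,axis=0))
E
```

```text
18.65 [0.6161 0.1375 0.2537] yaw y 1.0013533533756438 z [-0.0038 -0.001  -1.    ] q [ 0.2014  0.3819  1.2939 -0.0002  1.4697 -0.7999] [ 0.123  -0.7435 -0.4426]
tube_mouth 0.7 [255.4, 111.4] [0.5507 0.1733 0.105 ]
rod_grip 0.78 [259.9, 242.0] [0.6849 0.094  0.146 ]
rod_tip 0.84 [261.2, 184.9] [0.6576 0.1137 0.    ]
18.85 [0.6169 0.1359 0.2556] yaw 0.9988216638566655 z [-0.0005 -0.0002 -1.    ] F [-0.2618 -0.8457 -0.0618] M [ 0.022  -0.0271  0.0071] 0.1281906952968623 29.999831914901733 q [ 0.1988  0.38    1.2925 -0.0001  1.4697 -0.8001]
tube 252 [0.5546 0.1703 0.1049] ((0.5547842979431152, 0.1702100783586502), 0.013950272463262081)
tool z -0.06 501 [ 0.0161 -0.0149] [0.0237 0.018 ] [ 0.0195  0.0019 -0.056 ]
tool z -0.05 230 [ 0.0162 -0.014 ] [0.0235 0.0171] [ 0.0182  0.0013 -0.0459]
tool z -0.04 131 [ 0.0162 -0.0137] [0.0186 0.0167] [ 0.0181 -0.0051 -0.0359]
tool z -0.03 8 [ 0.0161 -0.0086] [0.0181 0.0117] [ 0.0167  0.0015 -0.0296]
tool z -0.02 4 [ 0.0114 -0.0047] [0.0136 0.0055] [ 0.0121 -0.0018 -0.0101]
tool z -0.01 144 [ 0.0093 -0.0086] [0.0145 0.0115] [ 0.0124  0.0018 -0.0084]
tool z 0.02 21 [ 0.0039 -0.0026] [0.0064 0.0044] [0.0059 0.0009 0.0267]
tool z 0.03 34 [ 0.0034 -0.0028] [0.0065 0.0053] [0.0057 0.0013 0.035 ]
tool z 0.04 29 [ 0.0033 -0.003 ] [0.0066 0.0054] [0.0057 0.0008 0.0456]
tool z 0.05 26 [ 0.0029 -0.0031] [0.0068 0.0056] [0.0057 0.0012 0.0553]
tool z 0.06 24 [ 0.0021 -0.0033] [0.0066 0.0057] [0.0055 0.0017 0.0642]
tool z 0.07 23 [ 0.0017 -0.0035] [0.0064 0.0058] [0.0057 0.0006 0.0737]
tool z 0.08 5 [ 0.0043 -0.0026] [0.0064 0.0048] [0.0055 0.0016 0.0807]
```

View pics/w6.png

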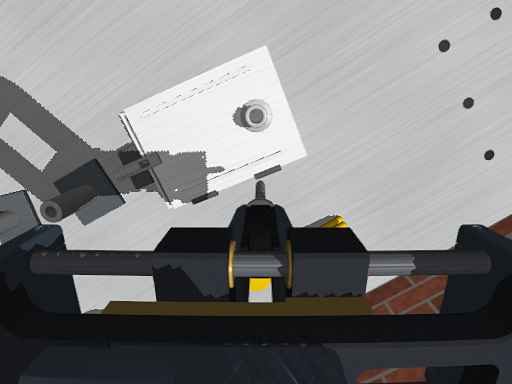

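The tube rim in wrist view is at (256,115), world (0.555,0.1703,0.105), and the rod hangs straight with its tip at (260,185). I align and lower in.

drive_tool(
  increments=[
    [1, [-0.02, 0.0105, 0], [0, 0, 0]],
    [1, [-0.02, 0.011, 0], [0, 0, 0]],
    [1, [-0.0213, 0.011, -0.01], [0, 0, 0]],
    [1, [0, 0, -0.025], [0, 0, 0]],
    [1, [0, 0, -0.02], [0, 0, 0]],
    [1, [0, 0, 0], [0, 0, 0]],
    [1, [0, 0, 0], [0, 0, 0]],
  ],
)

```text
time: 19.55
tool_pos: [0.5562, 0.1688, 0.2013]
eef_rot: [0.886, 3.014, 0.0]
wrist_force: [0.3, 0.1, -0.9]
gripper_width: 0.128
finger_force: 30.0
```

```bash
python3 s.py
python3 - <<'E'
from h import *
a,_=robot.get_image('wrist'); b,_=robot.get_image('scene'); cv2.imwrite('pics/m7.png',np.hstack([cv2.resize(a[130:280,180:330],(400,400)),cv2.resize(b[170:250,260:340],(400,400))]))
E
```

```text
19.55 [0.5562 0.1688 0.2013] yaw 0.9990149014513849 z [ 0.0004  0.0002 -1.    ] F [ 0.3438  0.0896 -0.8728] M [-0.0111 -0.0248 -0.0432] 0.12843772610030452 29.999881982803345 q [ 0.2748  0.3186  1.5186  0.      1.304  -0.7243]
```

View pics/m7.png

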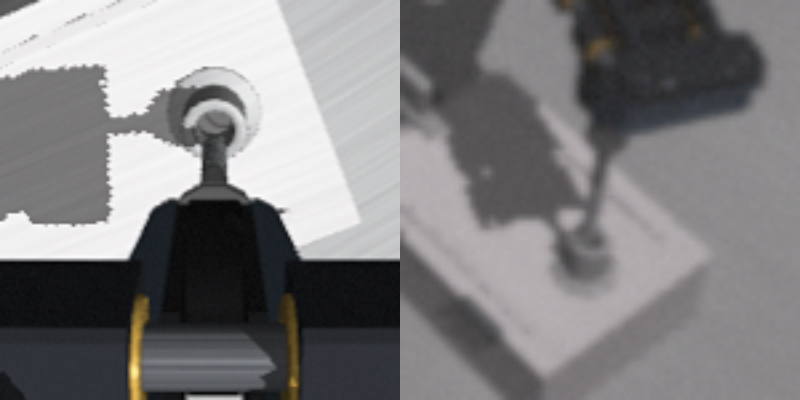

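Both views show the tip right above the bore. Lowering.

drive_tool(
  increments=[
    [1, [-0.0006, -0.0004, -0.01], [0, 0, 0]],
    [1, [0, 0, -0.01], [0, 0, 0]],
    [1, [0, 0, -0.01], [0, 0, 0]],
    [1, [0, 0, 0], [0, 0, 0]],
  ],
)

```text
time: 20.05
tool_pos: [0.5542, 0.1686, 0.1685]
eef_rot: [-0.884, -3.011, 0.003]
wrist_force: [0.0, -0.3, -1.1]
gripper_width: 0.131
finger_force: 30.0
```

drive_tool(
  increments=[
    [1, [0, 0, -0.015], [0, 0, 0]],
    [1, [0, 0, -0.015], [0, 0, 0]],
    [1, [0, 0, -0.015], [0, 0, 0]],
    [1, [0, 0, -0.012], [0, 0, 0]],
    [1, [0, 0, -0.006], [0, 0, 0]],
    [1, [0, 0, 0], [0, 0, 0]],
  ],
)

```text
time: 20.65
tool_pos: [0.5554, 0.1697, 0.1069]
eef_rot: [-0.885, -3.013, -0.002]
wrist_force: [0.6, 4.7, -2.9]
gripper_width: 0.134
finger_force: 30.0
```

drive_tool(
  increments=[
    [1, [0, 0, -0.003], [0, 0, 0]],
    [1, [0, 0, -0.002], [0, 0, 0]],
    [1, [0, 0, -0.001], [0, 0, 0]],
    [1, [0, 0, 0], [0, 0, 0]],
  ],
)

```text
time: 21.05
tool_pos: [0.5561, 0.1696, 0.1022]
eef_rot: [0.885, 3.013, 0.003]
wrist_force: [0.7, 4.8, 1.5]
gripper_width: 0.13
finger_force: 30.0
```

drive_tool(
  increments=[
    [1, [0, 0.001, -0.001], [0, 0, 0]],
    [1, [0, 0, 0], [0, 0, 0]],
    [1, [0, 0, 0], [0, 0, 0]],
  ],
)

```text
time: 21.35
tool_pos: [0.5558, 0.1698, 0.1008]
eef_rot: [0.884, 3.014, 0.0]
wrist_force: [1.0, 2.3, 2.0]
gripper_width: 0.132
finger_force: 30.0
```

drive_tool(
  increments=[
    [1, [0, 0, -0.001], [0, 0, 0]],
    [1, [0, 0, 0], [0, 0, 0]],
    [1, [0, 0, 0], [0, 0, 0]],
  ],
)

```text
time: 21.65
tool_pos: [0.5559, 0.1699, 0.1006]
eef_rot: [0.884, 3.013, 0.001]
wrist_force: [0.2, 3.1, 6.4]
gripper_width: 0.133
finger_force: 30.0
```

drive_tool(
  increments=[
    [1, [0, 0, -0.001], [0, 0, 0]],
    [1, [0, 0, -0.001], [0, 0, 0]],
    [1, [0, 0, 0], [0, 0, 0]],
    [1, [0, 0, 0], [0, 0, 0]],
  ],
)

```text
time: 22.05
tool_pos: [0.5559, 0.1699, 0.1005]
eef_rot: [0.884, 3.013, 0.001]
wrist_force: [-2.7, 2.8, 16.2]
gripper_width: 0.13
finger_force: 30.0
```

```bash
python3 s.py
```

```text
22.05 [0.5559 0.1699 0.1005] yaw 1.0001149618381344 z [ 0.0022  0.0003 -1.    ] F [-2.6789  2.8217 16.1574] M [0.4894 0.7105 0.0188] 0.1299913031381863 30.00228703022003 q [ 0.2769  0.3904  1.6748 -0.0003  1.0742 -0.723 ]
```

Collar is seated: z held at 0.1005 (expected 0.1006) while the force rose to 16 N. Now I draw it out and, while it is rising, fit the arm's geometry for the level pose.

drive_tool(
  increments=[
    [1, [0, 0, 0.01], [0, 0, 0]],
    [1, [0, 0, 0.015], [0, 0, 0]],
    [1, [0, 0, 0.02], [0, 0, 0]],
    [1, [0, 0, 0.025], [0, 0, 0]],
    [1, [0, 0, 0.025], [0, 0, 0]],
    [1, [0, 0, 0.025], [0, 0, 0]],
    [1, [0, 0, 0.03], [0, 0, 0]],
    [1, [0, 0, 0.03], [0, 0, 0]],
    [1, [0, 0, 0.03], [0, 0, 0]],
    [1, [0, 0, 0.03], [0, 0, 0]],
    [1, [0, 0, 0.02], [0, 0, 0]],
    [1, [0, 0, 0], [0, 0, 0]],
  ],
)

```text
time: 23.25
tool_pos: [0.5562, 0.1688, 0.3601]
eef_rot: [0.885, 3.01, -0.0]
wrist_force: [0.8, -0.2, -0.5]
gripper_width: 0.131
finger_force: 30.0
```

```bash
python3 s.py
python3 - <<'E'
from h import *
from scipy.optimize import least_squares
s=robot.get_state()
D=[(.32,1.5655,.5757,.182),(.1979,1.508,.526,.2724),(.3257,1.8272,.524,.0837),(.3771,1.2116,.634,.2909),(.3904,1.6748,.5812,.1005),(.3552,1.7457,.5529,.0956),(.38,1.2925,.6317,.2556),(s['q'][1],s['q'][2],np.hypot(*s['tool_pos'][:2]),s['tool_pos'][2])]
D=np.array(D); q2,t=D[:,0],D[:,0]+D[:,1]
def f(p): a,b,c,r0,z0=p; return np.r_[a*np.sin(q2)+b*np.sin(t)+c*np.cos(t)+r0-D[:,2], a*np.cos(q2)+b*np.cos(t)-c*np.sin(t)+z0-D[:,3]]
o=least_squares(f,[.4,.4,0,0,0]); print(o.x,abs(o.fun).max())
a,b,c,r0,z0=o.x
for L in (.2,.25,.3,.35):
  for Q2,Q3 in ((0,1.3),(.3,1.0),(.5,.8),(.3,1.1),(0,1.1),(-.3,1.5)):
    T=Q2+Q3; print(L,Q2,Q3,'q5',round(1.571-T,2),'r',round(a*np.sin(Q2)+b*np.sin(T)+c*np.cos(T)+r0+L,3),'z',round(a*np.cos(Q2)+b*np.cos(T)-c*np.sin(T)+z0+L,3))
E
```

```text
23.25 [0.5562 0.1688 0.3601] yaw 0.9990435254705012 z [ 0.004  -0.0014 -1.    ] F [ 0.7589 -0.2436 -0.5256] M [-0.0026 -0.0129  0.0197] 0.13078425996499046 29.99990075826645 q [ 0.2763  0.2781  1.19   -0.0024  1.67   -0.723 ]
[ 5.91028191e-01  4.17020031e-01  2.52228581e-02  5.66166735e-04
 -2.25918299e-01] 0.0009999407216411127
0.2 0 1.3 q5 0.27 r 0.609 z 0.652
0.2 0.3 1.0 q5 0.27 r 0.784 z 0.626
0.2 0.5 0.8 q5 0.27 r 0.892 z 0.58
0.2 0.3 1.1 q5 0.17 r 0.79 z 0.585
0.2 0 1.1 q5 0.47 r 0.584 z 0.732
0.2 -0.3 1.5 q5 0.37 r 0.424 z 0.666
0.25 0 1.3 q5 0.27 r 0.659 z 0.702
0.25 0.3 1.0 q5 0.27 r 0.834 z 0.676
0.25 0.5 0.8 q5 0.27 r 0.942 z 0.63
0.25 0.3 1.1 q5 0.17 r 0.84 z 0.635
0.25 0 1.1 q5 0.47 r 0.634 z 0.782
0.25 -0.3 1.5 q5 0.37 r 0.474 z 0.716
0.3 0 1.3 q5 0.27 r 0.709 z 0.752
0.3 0.3 1.0 q5 0.27 r 0.884 z 0.726
0.3 0.5 0.8 q5 0.27 r 0.992 z 0.68
0.3 0.3 1.1 q5 0.17 r 0.89 z 0.685
0.3 0 1.1 q5 0.47 r 0.684 z 0.832
0.3 -0.3 1.5 q5 0.37 r 0.524 z 0.766
0.35 0 1.3 q5 0.27 r 0.759 z 0.802
0.35 0.3 1.0 q5 0.27 r 0.934 z 0.776
0.35 0.5 0.8 q5 0.27 r 1.042 z 0.73
0.35 0.3 1.1 q5 0.17 r 0.94 z 0.735
0.35 0 1.1 q5 0.47 r 0.734 z 0.882
0.35 -0.3 1.5 q5 0.37 r 0.574 z 0.816
```

drive_tool(
  increments=[
    [1, [0.01, 0.003, 0.03], [0.0178, -0.0629, 0]],
    [1, [0.0135, 0.004, 0.03], [0.0357, -0.1259, 0]],
    [1, [0.0135, 0.004, 0.03], [0.0357, -0.1259, 0]],
    [1, [0.0135, 0.004, 0.03], [0.0357, -0.1259, 0]],
    [1, [0.0135, 0.004, 0.03], [0.0357, -0.1259, 0]],
    [1, [0.0135, 0.004, 0.03], [0.0357, -0.1259, 0]],
    [1, [0.0135, 0.004, 0.03], [0.0357, -0.1259, 0]],
    [1, [0.0135, 0.004, 0.03], [0.0357, -0.1259, 0]],
    [1, [0.0135, 0.004, 0.03], [0.0357, -0.1259, 0]],
  ],
)

```text
time: 24.15
tool_pos: [0.6732, 0.2041, 0.6264]
eef_rot: [0.591, 2.016, 0.695]
wrist_force: [0.3, 0.3, -0.3]
gripper_width: 0.129
finger_force: 30.0
```

```bash
python3 s.py
```

```text
24.15 [0.6732 0.2041 0.6264] yaw 1.3838517774109185 z [ 0.8638  0.2433 -0.4413] F [ 0.2927  0.3358 -0.3042] M [-0.2042  0.6649 -0.0376] 0.1293217394999679 29.999382197856903 q [ 0.281  -0.0671  1.4392 -0.0094  0.6557 -0.7155]
```

drive_tool(
  increments=[
    [1, [0.01, 0.003, 0.02], [0.034, -0.12, 0]],
    [1, [0.01, 0.003, 0.02], [0.034, -0.12, 0]],
    [1, [0.01, 0.003, 0.015], [0.027, -0.1, 0]],
    [1, [0.005, 0.001, 0.005], [0.015, -0.053, 0]],
    [1, [0, 0, 0], [0, 0, 0]],
    [1, [0, 0, 0], [0, 0, 0]],
    [1, [0, 0, 0], [0, 0, 0]],
  ],
)

```text
time: 24.85
tool_pos: [0.7085, 0.2148, 0.6884]
eef_rot: [0.475, 1.622, 0.855]
wrist_force: [0.0, 0.7, -0.1]
gripper_width: 0.131
finger_force: 30.0
```

```bash
python3 s.py
python3 - <<'E'
from h import *
np.set_printoptions(precision=4,suppress=True)
st=robot.get_state(); w,wd=robot.get_image('wrist'); C=cam('wrist',st)
b,_=robot.get_image('scene')
v,u=np.nonzero(wd>0); P=at_depth(np.c_[u,v],wd[v,u],C); T=(P-st['tool_pos'])@R.from_rotvec(st['eef_rot']).as_matrix()
m=np.hypot(T[:,0],T[:,1])<.02
for z in np.arange(-.02,.1,.02):
    k=m&(T[:,2]>=z)&(T[:,2]<z+.02); q=T[k]
    if len(q)>2: print(round(z,3),len(q),np.median(q,axis=0),q.max(0)[:2],'world',np.median(P[k],axis=0))
cv2.imwrite('pics/m8.png',np.hstack([cv2.resize(w,(400,300)),cv2.resize(b,(400,300))]))
E
```

```text
24.85 [0.7085 0.2148 0.6884] yaw 1.7910453570122666 z [ 0.961   0.2722 -0.0495] F [ 0.046   0.6529 -0.1262] M [-0.2362  0.7716 -0.0015] 0.13072529129997668 29.999971389770508 q [ 0.2817 -0.0732  1.6412 -0.109   0.0527 -0.6164]
-0.02 149 [ 0.0114  0.0006 -0.0089] [0.0135 0.0102] world [0.6975 0.2212 0.681 ]
0.02 54 [ 0.0048 -0.0003  0.0317] [0.0056 0.0042] world [0.7378 0.2268 0.6834]
0.04 55 [0.0045 0.0006 0.0487] [0.0056 0.0045] world [0.754  0.2314 0.6825]
0.06 48 [ 0.0046 -0.0004  0.0681] [0.0055 0.0047] world [0.7729 0.2368 0.6814]
0.08 3 [0.005  0.0006 0.0813] [0.0051 0.0038] world [0.7855 0.2409 0.6815]
```

View pics/m8.png

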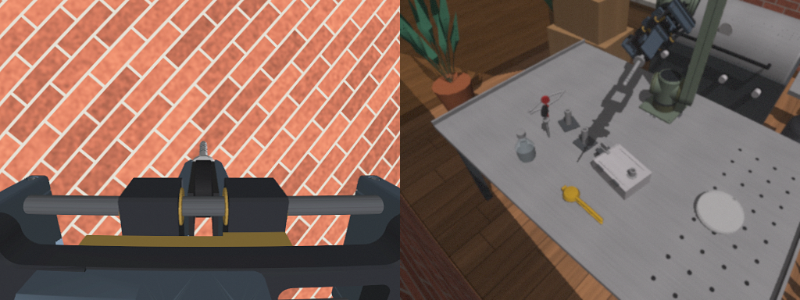

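The rod is still held and nearly level, but joint 5 is at its limit; I raise it and trim the last 0.05 rad.

drive_tool(
  increments=[
    [1, [0, 0, 0.02], [0, 0, 0]],
    [1, [0, 0, 0.02], [0, 0, 0]],
    [1, [0, 0, 0.02], [0, 0, 0]],
    [1, [0, 0, 0.02], [0.007, -0.024, 0]],
    [1, [0, 0, 0], [0.007, -0.024, 0]],
    [1, [0, 0, 0], [0, 0, 0]],
    [1, [0, 0, 0], [0, 0, 0]],
    [1, [0, 0, 0], [0, 0, 0]],
    [1, [0, 0, 0], [0, 0, 0]],
  ],
)

```text
time: 25.85
tool_pos: [0.7086, 0.2149, 0.7676]
eef_rot: [0.461, 1.575, 0.873]
wrist_force: [-0.0, 0.2, -0.2]
gripper_width: 0.133
finger_force: 30.0
```

```bash
python3 s.py
```

```text
25.85 [0.7086 0.2149 0.7676] yaw 1.8462556995986739 z [ 0.9621  0.2726 -0.0006] F [-0.0281  0.1588 -0.1671] M [-0.227   0.7509  0.0106] 0.13259718223285602 29.99996244907379 q [ 0.2818 -0.0721  1.4934 -0.0383  0.1502 -0.6868]
```

Run:
```python
from h import *
np.set_printoptions(precision=4,suppress=True)
w,wd=robot.get_image('wrist'); st=robot.get_state(); C=cam('wrist',st)
v,u=np.nonzero(wd>0); P=at_depth(np.c_[u,v],wd[v,u],C); T=(P-st['tool_pos'])@R.from_rotvec(st['eef_rot']).as_matrix()
k=(np.hypot(T[:,0],T[:,1])<.012)&(T[:,2]>.015)&(T[:,2]<.085)
print('rod',k.sum(),'zslope',np.polyfit(T[k][:,2],P[k][:,2],1),'minz',P[k][:,2].min(),st['joint_velocities'])
if k.sum()>50 and abs(np.polyfit(T[k][:,2],P[k][:,2],1)[0])<.06: print(robot.finish_job())
```

```text
rod 161 zslope [0.0064 0.7645] minz 0.7622089750157245 [-0.0005 -0.     -0.0016 -0.0001 -0.0012  0.0014]
the job is handed in; nothing more can be done
None
```

I turned the turnbutton to its stop over the lid, then put the gauge rod down the tube until its collar seated and drew it out again. I handed the job in at about 26 s with the rod held level and still, about 0.76 m above the trolley top; I don't have the verdict.

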